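# Slide the crinoid board into the scanner notch

### The arm

A 6-joint arm with a two-finger parallel gripper is mounted at the origin on the work surface. World frame = base frame: x ahead of the robot, y to its left, z up, the work surface at z = 0. Lengths are in m, angles in rad, forces in N, time in s.
With the tool pointing down it reaches from about 0.375 to 0.825 m from the base axis. Payload 5.5 kg.
Tool frame: the origin (TCP) lies midway between the tips of the shut fingers; the grasp point (between the pads) lies 19 mm behind it; z points along the fingers, y is the direction in which the jaws open and shut (so a half turn about z gives the same grasp; the last joint's range is limited). The gripper opens to 85 mm and grips with 20 to 120 N. Pads are 22 mm wide; open, the fingers measure 114 mm over their backs; the gripper's body (76 mm by 85 mm) begins 54 mm behind the grasp point. The pads swing forward as they close: fully open they stand 13 mm farther back than shut.
Start: joints at [-1.149, 0.314, -0.047, 1.21, 0, 1.571], TCP at [0.246, -0.547, 0.231] pointing down, gripper open.
Joint ranges: [-2.67, 2.67], [-0.69, 1.73], [-1.03, 1.25], [-2.08, 2.16], [-1.42, 1.45], [-3.14, 3.14]. Speed limits (rad/s): [2.39, 2.39, 3.01, 3.14, 3.14, 3.14].

### API

Orientations are given as a unit quaternion [w, x, y, z].
In Python, from station import robot gives the robot as it stands.
- The arm moves only by the shell command python3 -m inch 'ROWS' [FORCE]. ROWS is JSON, a list that holds one entry, the list of rows, each a list of 7 numbers: the shift along the tool's x, y, z each as a share of 0.4 m, from -1 to 1, then the turn, a rotation vector about the tool's x, y, z each as a share of 2 pi rad, from -1 to 1, then the opening, from 0 (shut) to 1 (fully open). A call has exactly 8 rows; each row is the pose to reach, as a shift and turn from the pose commanded when the call began, along the tool's axes at that moment, turning the shorter way round; what a row does not reach only later rows make up. A row lasts 1/10 s, in which the tool goes at most 50 mm and 8.59 degrees, less where a joint would pass 70% of its speed; a pose out of reach is approached as far as the arm can. A call with a number of a shift or a turn outside -1 to 1 is refused whole. A call with a gripper value outside its range is refused whole. The fingers move at their own pace and stop on an object; FORCE is the grip in N (left out, the last holds). Time passes only in rows, so rows that repeat a pose let the fingers close, or fill a call up. It gives the time, the measured TCP pose, the force and the opening at its end, in the units of the state.
- robot.sense(): the state, without advancing time (a new reading comes with each control period).
- robot.read_camera(name): name is "scene" or "top"; returns a dict with "frame" (420x560x3 uint8, red, green, blue), "z_map" (420x560 float32, m along the optical axis (not along the pixel's ray), 0 where there is no reading), "K" (3x3 intrinsics, pixels), "distortion" ([k1, k2, p1, p2, k3] as OpenCV has them; the pictures are not rectified), "cam_to_world" (4x4, takes a point from camera to world coordinates). Camera axes: x right, y down, z forward; pixel columns grow to the right and rows downward; lengths in m; the calibration is good to about 2 mm. A picture is of the moment at which its call begins.
- robot.sign_off(): hands the job in, once; it reports no verdict.
Trained networks look in a picture, given as the dict that the camera call returned (one of the last four; its "shot" number tells which), for a name from the list of things; names that differ only in an ending like _2 or _b are one class to them, and where a whole thing is asked for, a point or a joint stands for the part that bears it (a point fixed in the world has none). Each returns a list of dicts, best first, with "p" (0 to 1); they miss things now and then, are a little off and sometimes report something else, mostly with a low value. They report only what shows in the picture. A call takes as long as a camera call. They do not tell look-alikes from the thing itself.
- robot.cut_out(picture, target): "pixels" (420x560 bool, what is visible of it) and "pixel" ([column, row] in pixels, amid what is visible of it).
The state is a dict: "clock": time; "q": joint angles; "joint_velocities": joint speeds; "tau": joint torques, N m; "tool_pos": TCP position; "ee_rot": TCP orientation; "wrist_force": force on the tool from outside, world axes, zero at the start; "ft_torque": the same for the moment, N m; "opening": finger opening in m.
Only numpy, scipy, OpenCV 4.12 (cv2) and the standard library are available. Lean on these libraries where they do the work, as an engineer would, in place of code of your own. Each camera call takes 0.05 s, during which the arm holds its last target.

### The job

Two oak sorting boards sit on the rails in front of the little scanner; with your fingertips, push the one that carries the black crinoid stem section along its rails until it drops fully into the notch in the middle and lies flat there, then take your hand away. Only slide the board, do not lift it; do not touch the stem, which must still be standing on its board at the end, and leave the other board and everything else where they are.

Things in the scene. Friction and masses are not known exactly. Their poses are not given: they have to be found in the camera images.
- track: Fixed track, aluminium base 130 x 480 mm, 6 mm thick, with two dark steel rails along its own y axis. Origin: underside of the base (on the counter) below the notch's middle; z up. Rails 16 mm wide, centred at x = +-42 mm, tops 30 mm high; the gap between them is 68 mm wide, open down to the base and at both ends (y = +-237 mm). Side guides 40 mm high, inner faces at x = +-51.5 mm.
- notch (a point): Middle of the notch, at the height of its floor, axes as the track's. From y = -58 to +58 mm both rail tops lie 5 mm lower (25 mm above the counter instead of 30), with square ends.
- scanner (a point): Middle of the top of the grey scanner box fixed to the track's +x side, facing the notch: 56 mm (x) by 80 mm (y), top 58 mm above the counter, its near face 127 mm from the track's middle line.
- stem_board: Loose oak board to slide: 98 mm (x, across the rails) by 110 mm (y, along), 14 mm thick plus a rim 4 mm wide and high round the top; 0.26 to 0.45 kg, slides at up to about 12 N. Origin: centre of underside. Starts flat on the rails, 135 to 175 mm from the notch's middle, on either side. Its leading end tips into the notch first, then it drops flat (6 mm play along y); the notch's far end stops it.
- block_board: The other oak board, same size and same axes, on the rails on the other side of the notch, 135 to 175 mm from its middle; it carries the resin block. To be left where it is.
- stem: Dull black ribbed crinoid stem section, an upright cylinder 38 mm in diameter (35 mm between the ribs) and 26 mm high, standing loose on stem_board within about 16 mm of its centre along x and y. Origin: centre of its underside, z up. Not to be touched.
- resin_block: Amber resin block 36 x 46 x 24 mm lying loose on block_board. Origin: centre of its underside. Bystander.
- tweezers: Brass tweezers, 130 mm long, 5 mm thick, lying on the counter on the track's -x side. Origin: centre of underside. Bystander.
- brush: Hand brush 160 mm long, lying on the counter on the track's -x side. Bystander.
- peg_rack: Oak rack 50 x 120 mm with short upright wooden pegs, 62 mm high in all, standing on the track's +x side at its -y end. Origin: centre of underside. Bystander.
- dish: Shallow glass dish, 84 mm across, 18 mm high, on the track's +x side at its +y end. Origin: centre of underside. Bystander.
Things that resemble listed ones, but are neither listed nor needed, are in the scene too. What is shaped like the stem_board but pink or turquoise is not meant.

How it is judged:
By the outcome, as a careful person would: the job done as asked, in the order asked, and still so for the second after the job is handed in, with the robot touching nothing.
It also fails if it takes over 38 s, if anything falls off the work surface, if the arm or the gripper's body presses on something with over 40 N, if the wrist force passes 120 N, or if a joint passes its speed limit or range.

## Working session

There is one attempt and no reset: what is moved stays moved. The work goes in short steps, Python scripts to look and compute and a shell command to move; the robot and the scene stay as the last step left them, time stands still between calls to the robot, and variables do not carry over. Pictures are saved under pics/ and viewed, and the job is handed in when it is done.

```bash
mkdir -p pics; ls
python3 - <<'E'
from station import robot
import cv2
print(robot.sense())
for n in("scene","top"):
    p=robot.read_camera(n); cv2.imwrite(f"pics/{n}0.png",p["frame"][:,:,::-1]); print(p["K"],p["distortion"],p["cam_to_world"])
E
```

```text
pics
{'clock': 0.0, 'q': array([-1.14899585e+00,  3.14233131e-01, -4.80854713e-02,  1.21017371e+00,
        6.61297924e-05,  1.57079353e+00]), 'joint_velocities': array([ 0.00152027, -0.00089963, -0.00149721, -0.00247518, -0.00021631,
        0.00064941]), 'tau': array([-1.41054465e-03, -5.39586103e+01,  3.39751625e+01,  1.90256489e-02,
        3.20307718e-04, -4.99524262e-07]), 'tool_pos': array([ 0.24542837, -0.54688184,  0.23042748]), 'ee_rot': array([-8.36126078e-04,  9.77842215e-01,  2.09341545e-01, -1.45185694e-04]), 'wrist_force': array([-0.0360612 ,  0.02278585,  0.17234569]), 'ft_torque': array([-0.0016001 ,  0.00705901, -0.020221  ]), 'opening': 0.08530999813274848}
[[404.42955729   0.         278.06550771]
 [  0.         404.42955729 211.57477773]
 [  0.           0.           1.        ]] [0.02996718 0.         0.         0.         0.        ] [[-0.82718896  0.35777265 -0.43330953  0.91233925]
 [ 0.56187208  0.53708357 -0.62915897  0.62393109]
 [ 0.00762755 -0.76389788 -0.64529207  0.6076748 ]
 [ 0.          0.          0.          1.        ]]
[[414.6361922    0.         276.00034689]
 [  0.         414.6361922  211.55746805]
 [  0.           0.           1.        ]] [-0.02825223  0.          0.          0.          0.        ] [[ 0.00531197 -0.99730271  0.0732058   0.48188397]
 [-0.99997011 -0.00488635  0.00599185  0.09575125]
 [-0.00561798 -0.07323544 -0.99729886  1.0276974 ]
 [ 0.          0.          0.          1.        ]]
```

View pics/scene0.png

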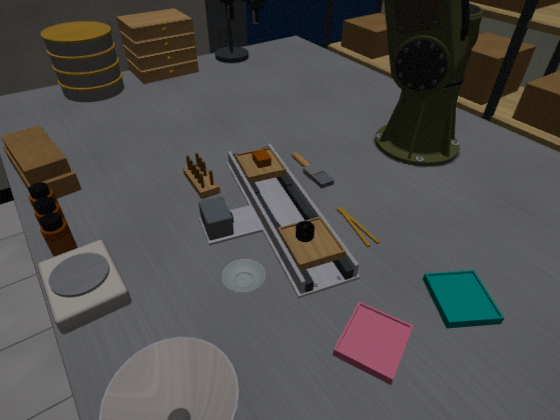

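View pics/top0.png

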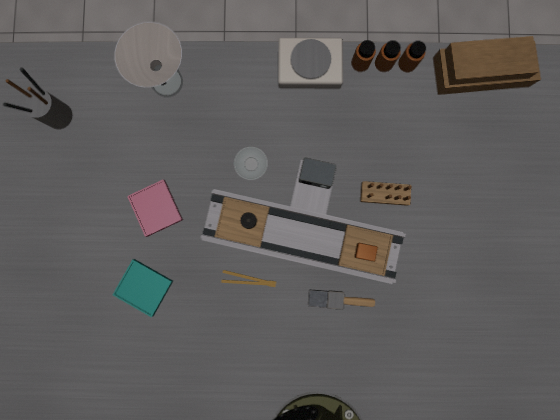

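The top view shows these candidates:
- Oak board with the black stem, (243,222), stem at (249,220).
- Oak board with the amber block, (366,250).
- Pink look-alike, (155,208), and turquoise look-alike, (143,288).

My choice is the oak board at (243,222). Next I'll crop in on it and measure.

```bash
cat > h.py <<'E'
import numpy as np, cv2
from station import robot
def pts(p,mask):
    v,u=np.nonzero(mask&(p["z_map"]>0)); z=p["z_map"][v,u].astype(float)
    n=cv2.undistortPoints(np.stack([u,v],1).astype(np.float64)[:,None],p["K"],p["distortion"])[:,0]
    c=np.c_[n*z[:,None],z]; T=p["cam_to_world"]; return c@T[:3,:3].T+T[:3,3]
E
python3 - <<'E'
from h import *
np.set_printoptions(precision=4,suppress=True)
p=robot.read_camera("top")
cv2.imwrite("pics/crop1.png",cv2.resize(p["frame"][180:290,190:415,::-1],None,fx=3.5,fy=3.5,interpolation=2))
for t in["track","stem_board","block_board","stem","resin_block","scanner","dish","peg_rack"]:
    for r in robot.cut_out(p,t)[:3]:
        P=pts(p,r["pixels"]); 
        zz=P[:,2]; print(t,round(r["p"],2),r["pixel"],len(P),"zpct",np.percentile(zz,[2,25,50,75,98]))
        rc=cv2.minAreaRect((P[:,:2]*1000).astype(np.float32)); print("   rect",rc)
E
```

```text
track 0.85 [307.9, 228.9] 8142 zpct [0.0032 0.0065 0.0096 0.0386 0.0598]
   rect ((556.2611694335938, 22.954971313476562), (485.32366943359375, 252.1560516357422), 76.9843978881836)
track 0.75 [335.2, 301.9] 892 zpct [0.0006 0.0169 0.0186 0.0203 0.0232]
   rect ((340.4562072753906, -54.71092224121094), (159.9290008544922, 46.349857330322266), 80.87801361083984)
stem_board 0.9 [238.3, 220.5] 1743 zpct [0.0368 0.0435 0.0449 0.0465 0.0507]
   rect ((531.0357055664062, 185.63412475585938), (118.92826080322266, 103.13646697998047), 77.52885437011719)
stem_board 0.84 [142.4, 287.6] 1909 zpct [0.0098 0.0132 0.0146 0.0161 0.0199]
   rect ((370.795654296875, 429.419189453125), (119.17438507080078, 98.51556396484375), 61.56521987915039)
stem_board 0.72 [306.8, 226.9] 8294 zpct [0.0028 0.0064 0.0095 0.0386 0.0598]
   rect ((559.6424560546875, 21.510299682617188), (490.0810852050781, 261.2455749511719), 77.3719711303711)
block_board 0.74 [364.7, 240.5] 1692 zpct [0.0336 0.0436 0.0451 0.0467 0.0518]
   rect ((463.33270263671875, -115.35968017578125), (124.64360809326172, 103.05342864990234), 77.3
[... 774 characters left out ...]
70 zpct [0.0012 0.0072 0.0111 0.0146 0.02  ]
   rect ((675.883544921875, 164.5694580078125), (81.84661865234375, 80.01026916503906), 34.14704513549805)
dish 0.61 [307.1, 227.0] 8583 zpct [0.0009 0.0063 0.0092 0.0382 0.0598]
   rect ((558.705078125, 22.947235107421875), (490.2414855957031, 266.4979553222656), 77.93229675292969)
peg_rack 0.75 [309.9, 227.4] 8182 zpct [0.0033 0.0065 0.0095 0.0383 0.0598]
   rect ((556.3781127929688, 22.87371826171875), (480.8580017089844, 252.25108337402344), 77.21863555908203)
peg_rack 0.66 [385.7, 192.1] 1073 zpct [0.0067 0.0214 0.023  0.0255 0.0634]
   rect ((605.1769409179688, -167.2259521484375), (124.30658721923828, 55.578575134277344), 87.62899017333984)
```

View pics/crop1.png

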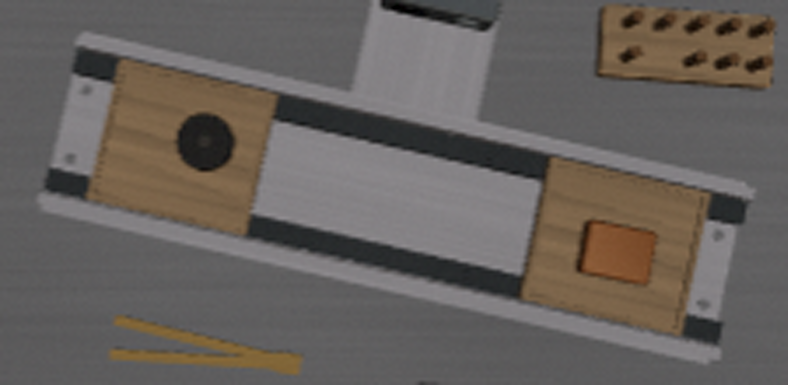

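The crop shows the black stem at about (249,220), standing on the left oak board. That board is the +y one on the track, so I confirm the choice. Now a finer fit of the track frame and the board ends.

Run:
```python
from h import *
np.set_printoptions(precision=4,suppress=True)
p=robot.read_camera("top")
P=pts(p,np.ones((420,560),bool))
a=np.deg2rad(77.4); c=np.array([.498,.035])
for it in range(3):
    ey=np.array([np.cos(a),np.sin(a)]); ex=np.array([ey[1],-ey[0]])
    d=P[:,:2]-c; x=d@ex; y=d@ey; z=P[:,2]
    m=(abs(x)<.075)&(abs(y)<.26)&(z>.004)
    # guides: points z 33..46, |x| in 50..62
    g=(z>.033)&(z<.047)&(abs(x)>.053)&(abs(x)<.068)&(abs(y)<.25)
    rc=cv2.minAreaRect(np.c_[x,y][g].astype(np.float32)*1000); print(rc,g.sum())
    sl=[np.polyfit(y[g&(s*x>0)],x[g&(s*x>0)],1) for s in(-1,1)]
    print("slopes/offs",sl)
    a-=np.arctan(np.mean([s[0] for s in sl])); 
    c=c+ex*np.mean([s[1] for s in sl])
    yy=y[g]; e=np.percentile(yy,[.5,99.5]); c=c+ey*np.mean(e); print("ends",e)
print(np.rad2deg(a),c)
ey=np.array([np.cos(a),np.sin(a)]); ex=np.array([ey[1],-ey[0]])
d=P[:,:2]-c; x=d@ex; y=d@ey
for s in(1,-1):
    g=(z>.0415)&(z<.056)&(abs(x)<.046)&(s*y>.04)&(s*y<.26); print("board",np.percentile(s*y[g],[.5,1,50,99,99.5]),np.percentile(x[g],[1,99]),np.median(z[g]))
g=(z>.062)&(abs(x)<.045)&(y>.05); print("stem",x[g].mean(),y[g].mean(),np.percentile(z[g],98))
import scipy.spatial.transform as t
s=robot.sense(); q=s["ee_rot"]; R=t.Rotation.from_quat(np.r_[q[1:],q[0]]).as_matrix(); print("tool axes in world\n",R)
print("ex,ey",ex,ey)
for yy in(.25,.235,.055): print(yy,c+ey*yy,np.linalg.norm(c+ey*yy))
```

```text
((-0.9902267456054688, 2.12939453125), (473.0565490722656, 119.56932067871094), 89.90281677246094) 1101
slopes/offs [array([ 0.0012, -0.0568]), array([0.001 , 0.0558])]
ends [-0.2317  0.236 ]
((-0.4613609313964844, -0.009368896484375), (473.0564880371094, 119.56930541992188), 89.96797180175781) 1104
slopes/offs [array([ 0.0006, -0.0566]), array([0.0001, 0.056 ])]
ends [-0.2339  0.2339]
((-0.190704345703125, -0.029510498046875), (473.0565185546875, 119.5693130493164), 89.99005889892578) 1094
slopes/offs [array([ 0.0007, -0.0565]), array([0.    , 0.0562])]
ends [-0.2339  0.2339]
77.29134454091155 [0.4976 0.0373]
board [0.0933 0.0938 0.1548 0.2022 0.2029] [-0.0452  0.0452] 0.044899345667405555
board [0.0944 0.0945 0.1489 0.2043 0.2047] [-0.0453  0.0452] 0.045030952728031926
stem 0.005650776246767293 0.13226818099121682 0.0739517017006844
tool axes in world
 [[ 0.9124  0.4094  0.    ]
 [ 0.4094 -0.9124 -0.    ]
 [ 0.      0.     -1.    ]]
ex,ey [ 0.9755 -0.22  ] [0.22   0.9755]
0.25 [0.5526 0.2812] 0.6199808287503543
0.235 [0.5493 0.2665] 0.6105128764775053
0.055 [0.5097 0.0909] 0.517709285475134
```

Track centre is (0.4976, 0.0373) with its +y axis at 77.3°. The board spans y = 0.0935 to 0.203 (110 mm long, top at 45 mm), and the stem is at (0.006, 0.132). All of this agrees with the given sizes. I'll reach over the +y end of the track, with the jaws turned across it.

```bash
R='x'; python3 -m inch '[[[0.65,-0.66,0,0,0,-0.148,0.2],[0.65,-0.66,0,0,0,-0.148,0.2],[0.65,-0.66,0,0,0,-0.148,0.2],[0.65,-0.66,0,0,0,-0.148,0.2],[0.65,-0.66,0,0,0,-0.148,0.2],[0.65,-0.66,0,0,0,-0.148,0.2],[0.65,-0.66,0,0,0,-0.148,0.2],[0.65,-0.66,0,0,0,-0.148,0.2]]]'
cat > w.py <<'E'
from h import *
import sys
from scipy.spatial.transform import Rotation as Ro
np.set_printoptions(precision=4,suppress=True)
a=np.deg2rad(77.29); c=np.array([.4976,.0373]); ey=np.array([np.cos(a),np.sin(a)]); ex=np.array([ey[1],-ey[0]])
s=robot.sense(); q=s["ee_rot"]; R=Ro.from_quat(np.r_[q[1:],q[0]]).as_matrix()
t=s["tool_pos"]; print("clock",s["clock"],"track xyz",(t[:2]-c)@ex,(t[:2]-c)@ey,t[2],"F",s["wrist_force"],"open",s["opening"],"q",s["q"])
print("tool x ang rel ey deg",np.rad2deg(np.arctan2(R[1,0],R[0,0])-a))
if len(sys.argv)>3:
    g=np.array([float(v) for v in sys.argv[1:4]]); G=np.r_[c+ex*g[0]+ey*g[1],g[2]]
    print("shares",R.T@(G-t)/.4)
E
python3 w.py 0 .238 .15
```

```text
clock: 1.4
tool_pos: [0.3754, -0.1968, 0.2316]
ee_rot: [-0.0, 0.779, 0.627, 0.001]
wrist_force: [-0.5, -0.5, -0.3]
opening: 0.0172
clock 1.4 track xyz -0.06772942474057958 -0.25527002709430224 0.23162212854927575 F [-0.5295 -0.4781 -0.2995] open 0.01715719456688017 q [-0.4838 -0.0191 -0.437   1.1525  0.0011  1.302 ]
tool x ang rel ey deg 0.38895733558520895
shares [1.2318 0.1775 0.2054]
```

```bash
python3 -m inch '[[[0.95,0.15,0,0,0,0,0.2],[0.95,0.15,0,0,0,0,0.2],[0.95,0.15,0,0,0,0,0.2],[0.95,0.15,0,0,0,0,0.2],[0.95,0.15,0,0,0,0,0.2],[0.95,0.15,0,0,0,0,0.2],[0.95,0.15,0,0,0,0,0.2],[0.95,0.15,0,0,0,0,0.2]]]'
python3 w.py 0 .238 .12
```

```text
clock: 2.2
tool_pos: [0.5167, 0.1609, 0.2314]
ee_rot: [-0.0, 0.78, 0.626, 0.001]
wrist_force: [1.0, -1.2, -0.4]
opening: 0.0169
clock 2.2 track xyz -0.008531059853512244 0.12480331586200447 0.2313715497734487 F [ 1.0214 -1.1905 -0.3796] open 0.016853817382819023 q [ 0.3016  0.2021 -0.1922  1.1755  0.0004  2.0895]
tool x ang rel ey deg 0.2726378386942198
shares [0.2826 0.0225 0.2787]
```

```bash
python3 -m inch '[[[0.28,0.022,0,0,0,0.0008,0.2],[0.28,0.022,0,0,0,0.0008,0.2],[0.28,0.022,0,0,0,0.0008,0.2],[0.28,0.022,0.1,0,0,0.0008,0.2],[0.28,0.022,0.28,0,0,0.0008,0.2],[0.28,0.022,0.28,0,0,0.0008,0.2],[0.28,0.022,0.28,0,0,0.0008,0.2],[0.28,0.022,0.28,0,0,0.0008,0.2]]]'
python3 w.py 0 .238 .026
python3 - <<'E'
from h import *
for n in("scene","top"):
    p=robot.read_camera(n); f=p["frame"][:,:,::-1]
    f=f[100:310,180:400] if n=="scene" else f[150:300,180:420]
    cv2.imwrite(f"pics/{n}2.png",cv2.resize(f,None,fx=2.6,fy=2.6,interpolation=2))
E
```

```text
clock: 3.0
tool_pos: [0.549, 0.2649, 0.1199]
ee_rot: [0.0, 0.782, 0.623, -0.0]
wrist_force: [-0.0, -0.0, -0.4]
opening: 0.0173
clock 3.0 track xyz 3.106004925566147e-05 0.23331742439600564 0.11992465329167282 F [-0.0077 -0.0336 -0.3607] open 0.017326683538162024 q [ 0.4496  0.395  -0.1925  0.9835 -0.0001  2.2449]
tool x ang rel ey deg -0.15139014936369846
shares [ 0.0117 -0.0001  0.2348]
```

View pics/scene2.png

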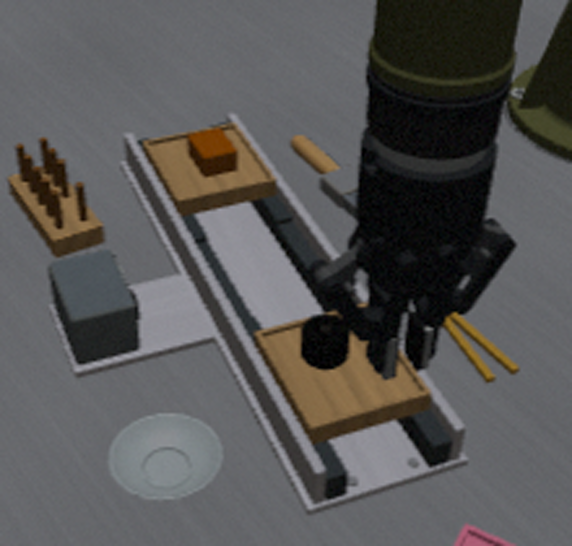

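View pics/top2.png

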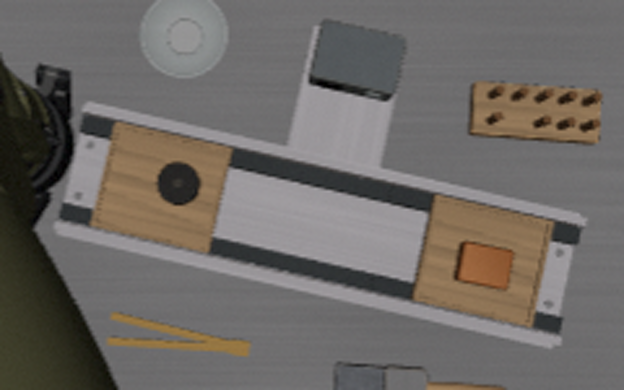

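The hand is over the +y end with clear air behind the board. The stem is still standing, at (325,340) in the scene crop. I'll descend behind the board in the gap.

```bash
python3 -m inch '[[[0.012,0,0.05,0,0,0,0.2],[0.012,0,0.1,0,0,0,0.2],[0.012,0,0.14,0,0,0,0.2],[0.012,0,0.18,0,0,0,0.2],[0.012,0,0.2,0,0,0,0.2],[0.012,0,0.22,0,0,0,0.2],[0.012,0,0.23,0,0,0,0.2],[0.012,0,0.23,0,0,0,0.2]]]'
python3 w.py 0 .2 .028
python3 - <<'E'
from h import *
p=robot.read_camera("scene"); f=p["frame"][:,:,::-1][100:310,180:400]
cv2.imwrite(f"pics/scene3.png",cv2.resize(f,None,fx=2.6,fy=2.6,interpolation=2))
E
```

```text
clock: 3.9
tool_pos: [0.5501, 0.2699, 0.0275]
ee_rot: [0.0, 0.782, 0.624, 0.0]
wrist_force: [0.8, 0.8, 0.1]
opening: 0.0172
clock 3.9 track xyz 4.49142729358476e-05 0.23843871979253725 0.0275045327777698 F [0.775  0.8008 0.1286] open 0.017181141278710045 q [ 0.4561  0.4867 -0.2855  0.7983 -0.      2.2511]
tool x ang rel ey deg -0.1338276603092932
shares [-0.0961  0.0001 -0.0012]
```

View pics/scene3.png

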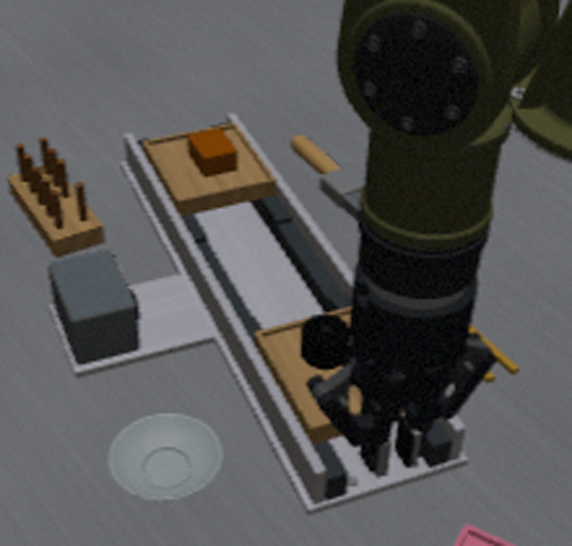

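The fingertips are in the gap behind the board at about (395,455), clear of the guides. I'll start a slow push at about 40 mm/s.

```bash
python3 -m inch '[[[-0.01,0,0,0,0,0,0.2],[-0.02,0,0,0,0,0,0.2],[-0.03,0,0,0,0,0,0.2],[-0.04,0,0,0,0,0,0.2],[-0.05,0,0,0,0,0,0.2],[-0.06,0,0,0,0,0,0.2],[-0.07,0,0,0,0,0,0.2],[-0.08,0,0,0,0,0,0.2]]]'
cat > look.py <<'E'
from w import *
p=robot.read_camera("top"); cv2.imwrite(f"pics/{sys.argv[4]}t.png",cv2.resize(p["frame"][150:300,180:420,::-1],None,fx=2.6,fy=2.6,interpolation=2))
P=pts(p,np.ones((420,560),bool)); d=P[:,:2]-c; x=d@ex; y=d@ey; z=P[:,2]
g=(z>.034)&(z<.056)&(abs(x)<.046)&(y>-.08)&(y<.26); lead=np.percentile(y[g],.5); print("lead edge",lead,"z near lead",np.median(z[g&(y<lead+.02)]))
sc=robot.read_camera("scene"); cv2.imwrite(f"pics/{sys.argv[4]}s.png",cv2.resize(sc["frame"][100:310,180:400,::-1],None,fx=2.6,fy=2.6,interpolation=2))
E
python3 look.py 0 .17 .028 a
```

```text
clock: 4.75
tool_pos: [0.5429, 0.2387, 0.0274]
ee_rot: [-0.0, 0.782, 0.624, 0.0]
wrist_force: [0.3, 1.4, 0.3]
opening: 0.0171
clock 4.75 track xyz -0.00010051558141879746 0.2064459529979629 0.027400006224681347 F [0.3161 1.3777 0.2555] open 0.017133521116080287 q [ 0.4139  0.4554 -0.3373  0.7775  0.0005  2.2087]
tool x ang rel ey deg -0.12477494298412313
shares [-0.0911  0.0004 -0.0016]
lead edge 0.07987072188728236 z near lead 0.045399627477698656
```

View pics/as.png

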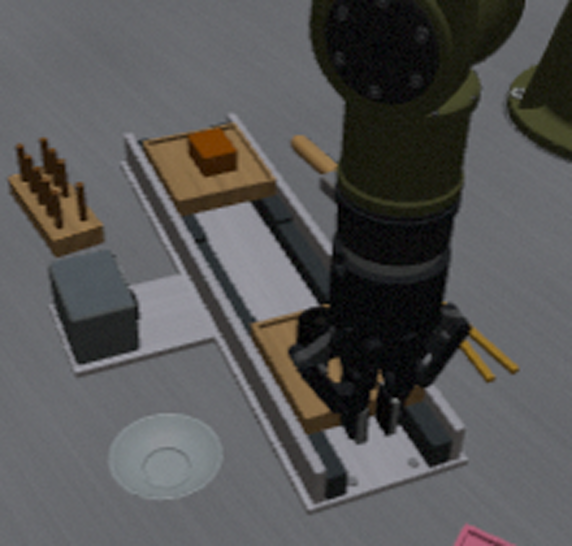

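The leading edge moved from 0.0935 to 0.080, still level. I'll continue at the same pace.

```bash
python3 -m inch '[[[-0.01,0,0,0,0,0,0.2],[-0.02,0,0,0,0,0,0.2],[-0.03,0,0,0,0,0,0.2],[-0.04,0,0,0,0,0,0.2],[-0.05,0,0,0,0,0,0.2],[-0.06,0,0,0,0,0,0.2],[-0.07,0,0,0,0,0,0.2],[-0.08,0,0,0,0,0,0.2]]]' | grep -E "force|clock"
python3 look.py 0 .14 .028 b
 python3 -m inch '[[[-0.01,0,0,0,0,0,0.2],[-0.02,0,0,0,0,0,0.2],[-0.03,0,0,0,0,0,0.2],[-0.04,0,0,0,0,0,0.2],[-0.05,0,0,0,0,0,0.2],[-0.06,0,0,0,0,0,0.2],[-0.07,0,0,0,0,0,0.2],[-0.08,0,0,0,0,0,0.2]]]' | grep -E "force|clock"
python3 look.py 0 .11 .028 c
```

```text
clock: 5.65
wrist_force: [0.4, 2.1, 0.5]
clock 5.65 track xyz -0.00022399472566818346 0.17410216531840167 0.027368840828180113 F [0.435  2.0512 0.4861] open 0.016947081180939273 q [ 0.369   0.4262 -0.3846  0.7598  0.0001  2.1639]
tool x ang rel ey deg -0.1305543259710869
shares [-0.0853  0.0008 -0.0016]
lead edge -0.007500465880658849 z near lead 0.034903538108579824
clock: 6.55
wrist_force: [-0.5, 2.1, 0.3]
clock 6.55 track xyz -0.0003873058360730694 0.141973258513659 0.027274516216470302 F [-0.5347  2.072   0.3348] open 0.017303752711955573 q [ 0.3213  0.3992 -0.4278  0.744   0.      2.1162]
tool x ang rel ey deg -0.13386001269753806
shares [-0.0799  0.0012 -0.0018]
lead edge 0.02236181860750249 z near lead 0.045135083321031055
```

View pics/cs.png

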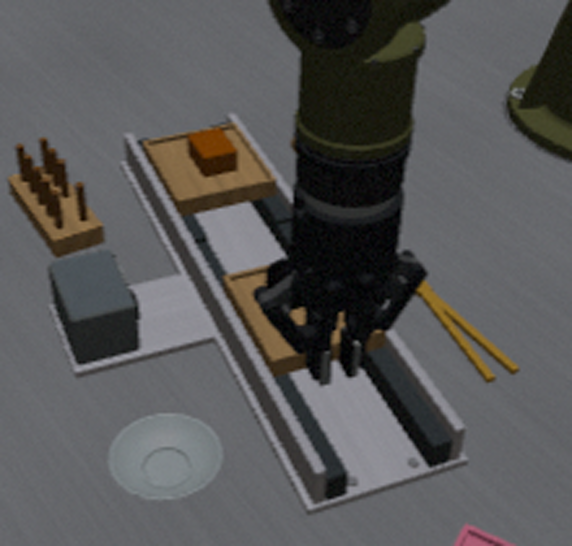

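View pics/ct.png

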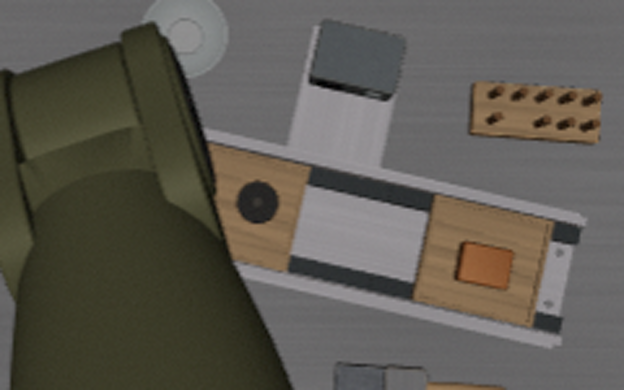

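The board is sliding flat. In the top crop the stem is upright at (257,202) and the leading edge is at y ≈ 0.022. I'll slow down for the tip-in.

```bash
python3 -m inch '[[[-0.008,0,0,0,0,0,0.2],[-0.016,0,0,0,0,0,0.2],[-0.024,0,0,0,0,0,0.2],[-0.032,0,0,0,0,0,0.2],[-0.04,0,0,0,0,0,0.2],[-0.048,0,0,0,0,0,0.2],[-0.056,0,0,0,0,0,0.2],[-0.064,0,0,0,0,0,0.2]]]' | grep -E "force|clock"
python3 look.py 0 .11 .028 d
```

```text
clock: 7.45
wrist_force: [0.6, 2.9, 1.7]
clock 7.45 track xyz -0.00022564772028401542 0.11670346096349025 0.02748211654913319 F [0.6039 2.8862 1.7097] open 0.017614792715320304 q [ 0.2813  0.3788 -0.4589  0.7326  0.0002  2.0761]
tool x ang rel ey deg -0.12925704929404866
shares [-0.0168  0.0006 -0.0013]
lead edge -0.0031129145743205152 z near lead 0.044920624228303396
```

View pics/dt.png

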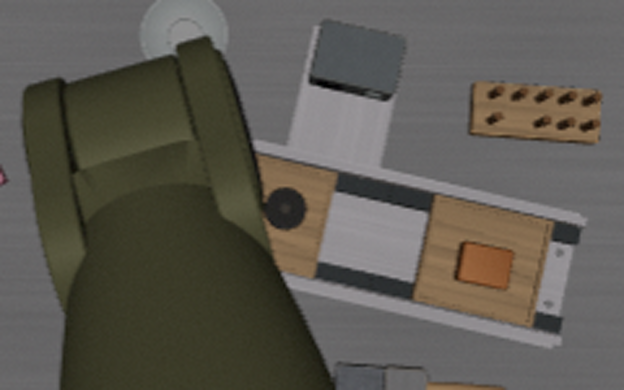

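View pics/ds.png

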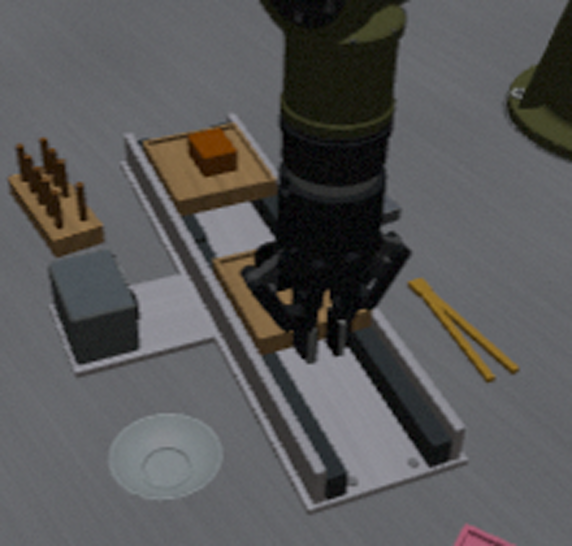

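The board is level and the stem upright, with the leading edge at −0.003, about to tip in. I'll go on slowly.

```bash
python3 -m inch '[[[-0.007,0,0,0,0,0,0.2],[-0.014,0,0,0,0,0,0.2],[-0.021,0,0,0,0,0,0.2],[-0.028,0,0,0,0,0,0.2],[-0.035,0,0,0,0,0,0.2],[-0.042,0,0,0,0,0,0.2],[-0.049,0,0,0,0,0,0.2],[-0.056,0,0,0,0,0,0.2]]]' | grep -E "force|clock"
python3 look.py 0 .07 .028 e
```

```text
clock: 8.35
wrist_force: [-0.1, 1.3, -1.2]
clock 8.35 track xyz -0.0004866265829893933 0.09414229930368721 0.027281457414857727 F [-0.1198  1.3044 -1.2261] open 0.016928690468121437 q [ 0.2446  0.3626 -0.4845  0.7238  0.      2.0395]
tool x ang rel ey deg -0.13117927048608463
shares [-0.0604  0.0014 -0.0018]
lead edge -0.045504452175145635 z near lead 0.0429203320683223
```

View pics/et.png

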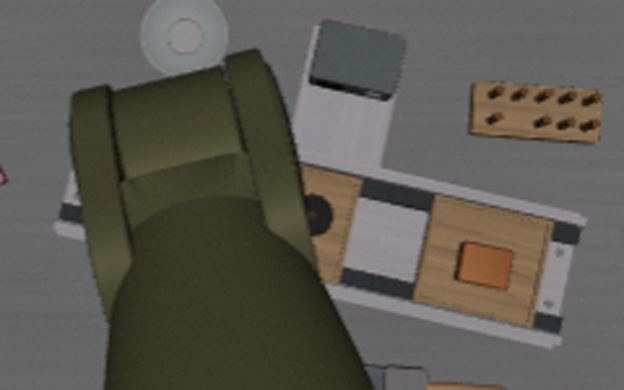

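View pics/es.png

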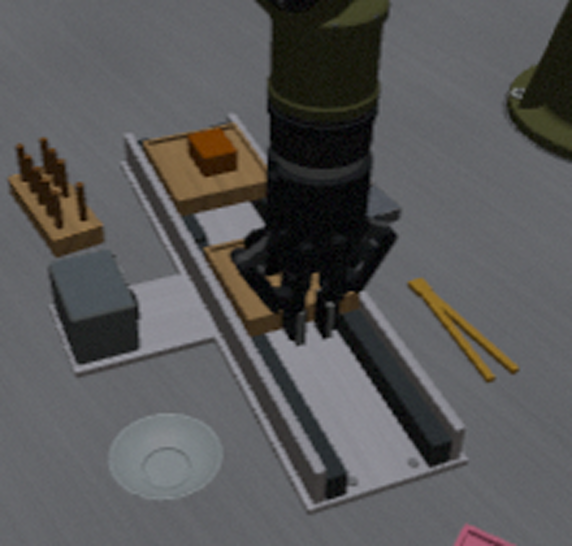

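```bash
python3 -m inch '[[[-0.009,0,0,0,0,0,0.2],[-0.018,0,0,0,0,0,0.2],[-0.027,0,0,0,0,0,0.2],[-0.036,0,0,0,0,0,0.2],[-0.045,0,0,0,0,0,0.2],[-0.054,0,0,0,0,0,0.2],[-0.063,0,0,0,0,0,0.2],[-0.07,0,0,0,0,0,0.2]]]' | grep -E "force|clock"
python3 look.py 0 .0655 .028 f
```

```text
clock: 9.25
wrist_force: [0.7, 2.4, -1.3]
clock 9.25 track xyz -0.0005223917980174513 0.0660374916515669 0.02732345087673794 F [ 0.7495  2.4453 -1.2857] open 0.01728588559959037 q [ 0.1965  0.3435 -0.5134  0.7139 -0.      1.9915]
tool x ang rel ey deg -0.13824484114952296
shares [-0.0013  0.0013 -0.0017]
lead edge -0.05386372388499771 z near lead 0.04066598718104508
```

View pics/ft.png

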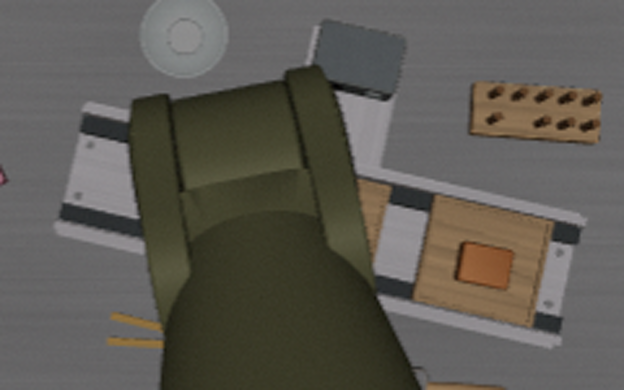

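View pics/fs.png

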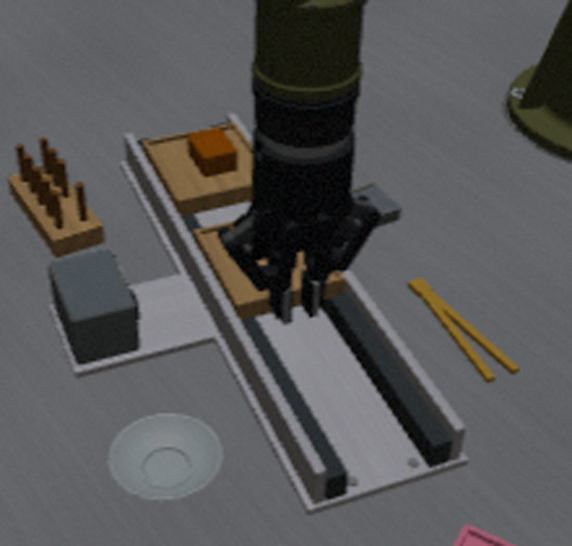

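Leading edge is at −0.054. I'll back off and check the height at both ends.

```bash
python3 -m inch '[[[0.02,0,0,0,0,0,0.2],[0.07,0,0,0,0,0,0.2],[0.15,0,0,0,0,0,0.2],[0.25,0,0,0,0,0,0.2],[0.35,0,0,0,0,0,0.2],[0.42,0,0,0,0,0,0.2],[0.43,0,0,0,0,0,0.2],[0.43,0,0,0,0,0,0.2]]]' | grep -E "force|clock"
cat > chk.py <<'E'
from w import *
for n in("top","scene"):
    p=robot.read_camera(n); im=p["frame"][150:300,180:420,::-1] if n=="top" else p["frame"][100:310,180:400,::-1]
    cv2.imwrite(f"pics/{sys.argv[4]}{n}.png",cv2.resize(im,None,fx=2.6,fy=2.6,interpolation=2))
    P=pts(p,np.ones((420,560),bool)); d=P[:,:2]-c; x=d@ex; y=d@ey; z=P[:,2]
    for y0 in np.arange(-.08,.12,.01):
        g=(y>y0)&(y<y0+.01)&(abs(x)>.025)&(abs(x)<.043)
        if g.sum()>5: print(n,round(y0,3),g.sum(),np.median(z[g&(x>0)]),np.median(z[g&(x<0)]))
    g=(abs(x)<.03)&(z>.03)&(z<.05)&(abs(y)<.075); print("extent",np.percentile(y[g],[.5,99.5]))
    g=(abs(x)<.045)&(z>.056)&(z<.08)&(abs(y)<.075); print("stem",x[g].mean(),y[g].mean(),np.percentile(z[g],[50,98]))
E
python3 chk.py 0 .06 .028 g
```

```text
clock: 10.15
wrist_force: [-0.5, -0.8, -0.3]
clock 10.15 track xyz -0.0005227926210719519 0.23937359886011098 0.027039695146904446 F [-0.455  -0.8233 -0.3198] open 0.017241851935377788 q [ 0.4581  0.4878 -0.2849  0.7983 -0.0004  2.2512]
tool x ang rel ey deg -0.026561175459942982
shares [-0.4484  0.0015 -0.0022]
top -0.08 64 0.02279570551409349 0.010771648185643246
top -0.07 64 0.027099638389142477 0.017983717958147905
top -0.06 52 0.04177284824167332 0.041281136869804
top -0.05 63 0.038892181284640004 0.040060449045481505
top -0.04 64 0.0392831074980865 0.03968268927306057
top -0.03 61 0.039686311823930176 0.03959230972209782
top -0.02 62 0.039222127208821456 0.03969969335315726
top -0.01 64 0.0394920583562256 0.04019757465549001
top -0.0 61 0.03977983157588438 0.03978055703386679
top 0.01 64 0.039798689707392976 0.039605735741678916
top 0.02 62 0.03979756826874947 0.03982744688611217
top 0.03 63 0.03951505686583889 0.03950158237543455
top 0.04 65 0.03942039477370046 0.039571967226311955
top 0.05 62 0.029224651003334712 0.02935233133702142
top 0.06 62 0.02119987138227697 0.027545405
[... 808 characters left out ...]
cene 0.01 43 0.039470197105180294 0.039448429728773604
scene 0.02 42 0.03978296373149004 0.03913051148218549
scene 0.03 55 0.039430664859625986 0.038979738537298525
scene 0.04 48 0.0396986582749253 0.014683942217681267
scene 0.05 144 0.03653584751101413 0.03143675668615886
scene 0.06 51 0.030538805705040972 0.014947613879727983
scene 0.07 61 0.03070556972262628 0.01536896774132801
scene 0.08 60 0.030073402387071457 0.0129014566206751
scene 0.09 50 0.029481597856238717 0.010193035015007457
scene 0.1 25 0.030326725291086598 0.006910308963275158
scene 0.11 16 0.030229725659920548 nan
extent [-0.054   0.0569]
stem 0.005592913568582527 -0.0118897697153989 [0.065 0.067]
  return _methods._mean(a, axis=axis, dtype=dtype,
  ret = ret.dtype.type(ret / rcount)
```

View pics/gtop.png

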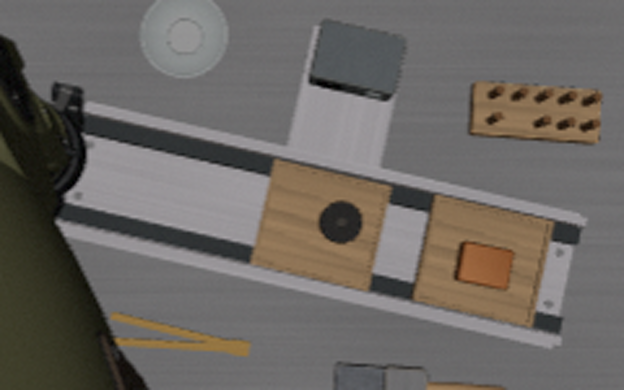

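View pics/gscene.png

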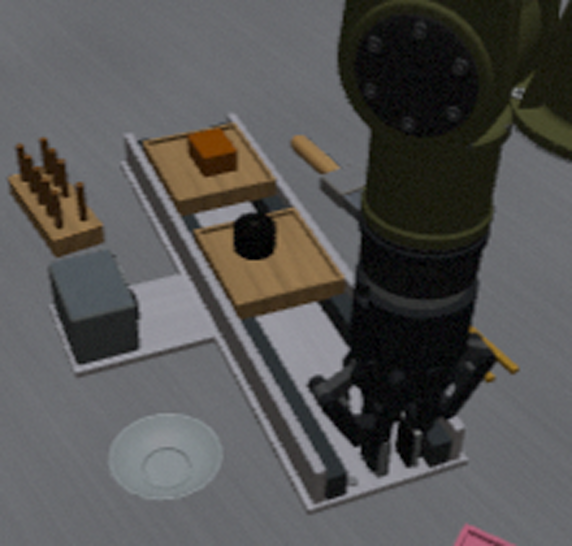

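The board top is at about 39.5 mm along its whole length and on both sides. That is the flat-in-the-notch height (25 + 14 mm). It spans −0.054 to +0.055, and the stem is standing at (340,221) in the top crop. I'll raise the hand clear and hand in.

```bash
python3 -m inch '[[[0.02,0,-0.08,0,0,0,0.2],[0.02,0,-0.18,0,0,0,0.2],[0.02,0,-0.28,0,0,0,0.2],[0.02,0,-0.38,0,0,0,0.2],[0.02,0,-0.4,0,0,0,0.2],[0.02,0,-0.4,0,0,0,0.2],[0.02,0,-0.4,0,0,0,0.2],[0.02,0,-0.4,0,0,0,0.2]]]'
python3 chk.py 0 .06 .028 h | grep -E "extent|stem|0.04 |0.05 |clock"
```

```text
clock: 11.05
tool_pos: [0.5505, 0.2766, 0.1852]
ee_rot: [-0.0, 0.782, 0.623, -0.002]
wrist_force: [-0.3, 0.2, -0.4]
opening: 0.0171
clock 11.05 track xyz -0.0010038943611985415 0.24506494787809976 0.18523951151403178 F [-0.3072  0.1649 -0.3508] open 0.017058654140800607 q [ 0.4656  0.3672 -0.0778  1.1293 -0.0001  2.2611]
top -0.05 67 0.04006069172556753 0.03972462926688758
top -0.04 61 0.03979990853754123 0.03912446360521976
top 0.04 65 0.04018511642156075 0.039977280747734656
top 0.05 62 0.028692062395660245 0.03036347385919025
extent [-0.0537  0.0531]
stem 0.004340530370542571 -0.014963651488892572 [0.0654 0.069 ]
scene -0.05 37 0.039964887105422564 0.039007083367501305
scene -0.04 37 0.03996942792837821 0.039783673054236024
scene 0.04 49 0.03984381132611492 0.016519651243112943
scene 0.05 140 0.03670707724271011 0.030888303674723894
extent [-0.0543  0.0568]
stem 0.005778488412223413 -0.011917466784136008 [0.0648 0.0674]
```

View pics/hscene.png

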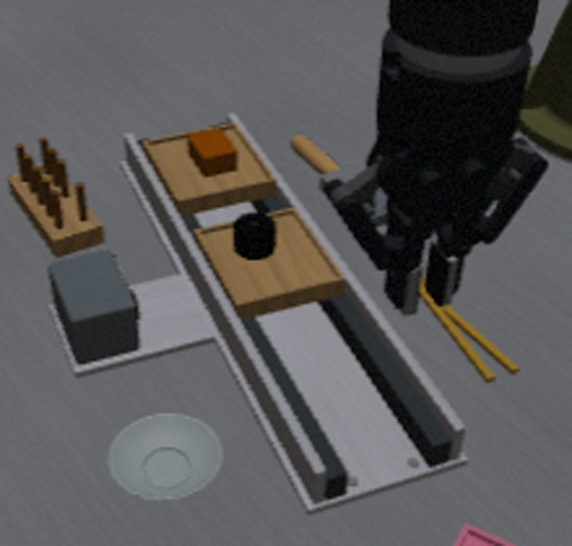

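The hand is up and clear. The board lies flat in the notch with the stem standing at (254,235), and the other board has not moved.

```bash
python3 -c "
from station import robot
print(robot.sign_off())"
```

```text
the job is handed in; nothing more can be done
None
```

The oak board with the black stem is lying flat in the notch, the stem is still standing on it, and I handed the job in at about 11 s.

**What I did:** I lowered the slightly open fingertips behind the board, on the +y side of the notch. I pushed it slowly until it tipped and dropped in, then backed off and raised the hand. The wrist force was under 3 N at every reading.

**Last checks:**
- **Board:** Its top reads 39 to 40 mm high at both ends, which matches the 25 + 14 mm expected when it is fully in the notch. It spans y of about −54 to +55 mm.
- **Stem:** It is upright, with its top at about 65 mm in both cameras and no sign of touch.
- **Other things:** The block board, dish, tweezers and peg rack look unmoved in the pictures, but I did not measure them again.

**Readings that disagreed:**
- Some leading-edge readings during the push were wrong. One gave −7 mm, and the next, after a further push, gave +22 mm. I went by the fingertip position and the pictures instead.
- The scene camera's height readings near the board's trailing end on the −x side are low. They probably fall past the board's edge. The top camera reads 40 mm there.
- The two cameras differ by about 3 mm on the stem's y position and by up to 4 mm on the board's trailing edge.

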